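# Load a sample puck with the sprung slide

## Task

Pick the sample puck, the plain solid disc 40 mm across, out of the crate of mixed parts and lay it flat in the loader's channel, between the rails in front of the resting pusher, and let go of it. Then push the slide by its upright tab all the way to its stop, without ramming it, so that the puck drops over the sill into the well under the clear guard, and let the slide spring back to rest. Leave the other parts in the crate and do not knock over the bottle that stands between crate and loader.

Things in the scene. Friction and masses are not known exactly. Their poses are not given: they have to be found in the camera images.
- puck: The sample puck: plain solid aluminium disc, 40 mm diameter, 26 mm thick, about 90 g, lying flat on the crate floor with its z axis up. The only solid disc of that diameter. Origin: centre of its underside.
- puck_center (a point): Centre of the puck, 13 mm above its underside, on its axis.
- crate: Open grey plastic crate, fixed, outside 270 (its x) x 190 (its y) x 45 mm high, walls and floor 5 mm thick. Origin: centre of its underside. Holds six aluminium parts (the puck and five others) in two rows along its x, 84 mm apart, 75 mm from part to part in a row, in any order, each up to 5 mm off its place.
- collar: Aluminium ring, 40 mm outside, 22 mm bore, 26 mm high, in the crate. Not wanted. Origin: centre of its underside.
- small_disc: Small solid aluminium disc, 26 mm diameter, 26 mm high, in the crate. Not wanted. Origin: centre of its underside.
- square_block: Square aluminium block 36 x 36 x 26 mm, in the crate. Not wanted. Origin: centre of its underside.
- tall_rod: Upright aluminium rod, 28 mm diameter, 58 mm high, in the crate. Not wanted. Origin: centre of its underside.
- flanged_bush: Aluminium bush: flange 40 mm diameter and 8 mm thick, with a 20 mm stem above it, 30 mm high in all, in the crate. Not wanted. Origin: centre of its underside.
- loader: Sample loader fixed to the bench, base plate 280 (x) x 120 (y) x 12 mm. Origin: centre of its underside. Its x axis is the direction in which its slide is pushed, pointing away from the robot within 0.3 rad. Along x: slide (joint slide), channel (point lay_spot), sill at x = +28 mm, then the guarded well (point well).
- lay_spot (a point): Point on the channel bed, 45 mm above the bench (loader frame x = -5, y = 0 mm; axes as the loader's). The flat bed is 72 mm wide; on it two guide rails along x, 7 mm high, 6 mm thick, 48 mm apart inside. Free bed: from the resting pusher's face, 45 mm behind this point, to the sill, 33 mm ahead of it, where the bed drops into the well.
- well (a point): Middle of the floor of the well, 12 mm above the bench (loader frame x = +80, y = 0 mm). The well spans loader x = +28 to +134, y = -36 to +36 mm, under a clear plastic guard (walls and roof, outside x = +28 to +140, y = -42 to +42, top 93 mm above the bench, roof underside 44 mm above the channel bed), open only towards the channel.
- slide (a joint): Stroke of the loader's sprung slide in m: 0 at rest, 0.070 at its stop, growing along loader x. Steel pusher block 60 x 44 x 20 mm between the rails (flat face at loader x = -50 mm at rest) with an upright tab at its rear. Its spring resists with 5 N at rest to 12 N at the stop, plus damping 25 N s/m, and returns it when let go.
- tab (a point): Middle of the flat back face of the slide's upright tab, the face to push on (outward is minus loader x), 90 mm above the bench; moves with the slide. The tab is 36 mm wide (y), 12 mm thick (x); its top is 107 mm above the bench, the bed at its foot 45 mm.
- bottle_near: White plastic bottle, 52 mm diameter, 115 mm high, standing loose on the bench between crate and loader. Origin: centre of its underside.
Things that resemble listed ones, but are neither listed nor needed, are in the scene too. What is shaped like the flanged_bush but turquoise is not meant. Leave any blue look-alike of the small_disc alone.

How it is judged (in metres and radians):
On the way, in this order (a step that is already met when the one before it is completed fails the run):
1. the puck lies flat in the channel between the pusher and the sill, let go of, with the slide at rest (within 4 mm) (x of puck_center in the frame of loader between -0.034 and 0.026 m and y of puck_center in the frame of loader between -0.01 and 0.01 m and z of puck_center in the frame of loader between 0.053 and 0.062 m and angle between puck's own z axis and vertical below 0.12 rad and contact force between the fingers and puck below 0.2 N and linear speed of puck below 0.03 m/s and value of joint slide below 0.004 m), for 0.2 s.
2. the slide is pushed to within 4 mm of its stop, the puck being in the well or going over the sill ahead of it (value of joint slide above 0.066 m and x of puck_center in the frame of loader above 0.028 m), for 0.1 s.
At the end, for the whole second after the job is handed in: The puck lies at rest in the well under the guard (its centre past the sill and less than 50 mm above the bench), the slide is back within 4 mm of its rest position, and the five other parts are in the crate (x of puck_center in the frame of loader between 0.03 and 0.134 m and y of puck_center in the frame of loader between -0.036 and 0.036 m and z of puck_center in the frame of loader below 0.05 m and linear speed of puck below 0.03 m/s and value of joint slide below 0.004 m and x of collar in the frame of crate between -0.135 and 0.135 m and y of collar in the frame of crate between -0.095 and 0.095 m and z of each of collar, small_disc, square_block, tall_rod, flanged_bush in the frame of crate below 0.045 m and x of small_disc in the frame of crate between -0.135 and 0.135 m and y of small_disc in the frame of crate between -0.095 and 0.095 m and x of square_block in the frame of crate between -0.135 and 0.135 m and y of square_block in the frame of crate between -0.095 and 0.095 m and x of tall_rod in the frame of crate between -0.135 and 0.135 m and y of tall_rod in the frame of crate between -0.095 and 0.095 m and x of flanged_bush in the frame of crate between -0.135 and 0.135 m and y of flanged_bush in the frame of crate between -0.095 and 0.095 m); the robot touches nothing.
It fails at once if the loader or its slide is rammed: pressed with more than 60 N (contact force between the fingers and loader above 60 N).
It fails at once if the bottle between crate and loader is knocked over (leans more than 0.5 rad) (angle between bottle_near's own z axis and vertical above 0.5 rad).
It also fails if it takes over 62 s, if anything falls off the work surface, if the arm or the gripper's body presses on something with over 40 N, if the wrist force passes 120 N, or if a joint passes its speed limit or range.

## Robot

A 7-joint arm with a two-finger parallel gripper is mounted at the origin on the work surface. World frame = base frame: x ahead of the robot, y to its left, z up, the work surface at z = 0. Lengths are in mm, angles in rad, forces in N, time in s.
With the tool pointing down it reaches from about 425 to 950 mm from the base axis. Payload 16.7 kg.
Tool frame: the origin (TCP) lies between the finger pads; the fingertips stand 25 mm ahead of it and the grasp point (between the pads) lies 6 mm ahead of it; z points along the fingers, y is the line along which they close (so a half turn about z gives the same grasp; the last joint's range is limited). The gripper opens to 94 mm and grips with 3 to 60 N. Pads are 16 mm wide; open, the fingers measure 119 mm over their backs; the gripper's body (75 mm by 177 mm) begins 78 mm behind the grasp point.
Start: joints at [-1.319, 0.426, 0.074, 1.606, -0.034, 1.111, -0.067], TCP at [263.976, 621.201, 193.967] pointing down, gripper open.
Joint ranges: [-2.85, 2.85], [-0.5, 2.14], [-1.23, 1.37], [0.21, 2.46], [-1.02, 4.16], [0.16, 2.05], [-2.73, 2.73]. Speed limits (rad/s): [1.89, 1.89, 2.39, 2.39, 3.01, 3.01, 3.01].

## Interface

Orientations are given as a unit quaternion [x, y, z, w].
In Python, from cell import robot, snapshot gives the robot as it stands. The module is installed in compiled form; this text tells all that it offers.
- The arm moves only by the tool apply_moves, never from a script. Its argument "increments" is a list of rows, each a list of 7 numbers: the shift along the tool's x, y, z in m, then the turn, a rotation vector about the tool's x, y, z in degrees, then the closure, from 0 (fully open) to 1 (shut). A call has 1 to 10 rows; each row is the pose to reach, as a shift and turn from the pose commanded when the call began, along the tool's axes at that moment; what a row does not reach only later rows make up. A row lasts 1/8 s, in which the tool goes at most 62.5 mm and 10.7 degrees, less where a joint would pass 70% of its speed; a pose out of reach is approached as far as the arm can. A call with a gripper value outside its range is refused whole. The fingers move at their own pace and stop on an object; "grip_force" is the grip in N (left out, the last holds). Time passes only in rows, so rows that repeat a pose let the fingers close. It gives the time, the measured TCP pose, the force, the opening and the grip force at its end, in the units of the state.
- robot.get_state(): the state, without advancing time (a new reading comes with each control period).
- snapshot(name): name is "side" or "top"; returns a dict with "color" (420x560x3 uint8, red, green, blue), "K" (3x3 intrinsics, pixels), "k1" (the pictures are not rectified: a ray, as slopes to the right and down, at radius r is drawn at 1 + k1 r^2 times it, then the intrinsics apply), "eye" and "rotation" of the camera in the world. Camera axes: x right, y down, z forward; pixel columns grow to the right and rows downward; lengths in mm; the calibration is good to about 2 mm. A picture is of the moment at which its call begins. There is no depth.
- robot.finish_job(): hands the job in; it is judged then, once.
The state is a dict: "time": time; "joint_pos": joint angles; "joint_velocities": joint speeds; "joint_torque": joint torques, N m; "eef_pos": TCP position; "ee_rot": TCP orientation; "ft_force": force on the tool from outside, world axes, zero at the start; "wrist_torque": the same for the moment, N m; "width": finger opening in mm; "finger_force": force on a finger pad.
Only numpy, scipy, OpenCV 4.12 (cv2) and the standard library are available. Lean on these libraries where they do the work, as an engineer would, in place of code of your own. Each camera call takes 0.05 s, during which the arm holds its last target. There are 200 camera calls.

## Working session

There is one attempt and no reset: what is moved stays moved. The work goes in short steps, Python scripts to look and compute and a tool call to move; the robot and the scene stay as the last step left them, time stands still between calls to the robot, and variables do not carry over. Pictures are saved under pics/ and viewed, at most 10 in all, crops included, and the job is handed in when it is done.

Besides the shell and the picture viewer there is one more tool, called after ">>>" as name([rows], argument=value, ...), one row to a line, values as JSON. apply_moves: Moves the arm, as the interface text tells. Its arguments: {"type":"object","properties":{"increments":{"type":"array"},"grip_force":{"type":"number"}},"required":["increments"]}

```bash
mkdir -p pics
python3 - <<'E'
from cell import robot,snapshot
import cv2,pickle
d={}
for n in("side","top"):
    s=snapshot(n);d[n]=s
    cv2.imwrite(f"pics/{n}0.png",cv2.resize(s["color"][:,:,::-1],(784,588),interpolation=cv2.INTER_CUBIC))
    print(n,s["K"],s["k1"],s["eye"],s["rotation"])
pickle.dump(d,open("s0.pkl","wb"))
s=robot.get_state();print({k:s[k] for k in("time","eef_pos","ee_rot","width","ft_force")})
E
```

```text
side [[462.38492338   0.         281.30358294]
 [  0.         462.38492338 210.14617663]
 [  0.           0.           1.        ]] -0.016444249301304267 [   5.6126717  -781.61382742  737.31387147] [ 0.83253495 -0.31151181  0.16004528 -0.42922192]
top [[480.21191555   0.         276.71180312]
 [  0.         480.21191555 203.22812134]
 [  0.           0.           1.        ]] -0.029609835536706923 [ 404.33163459  -87.40657902 1425.54518204] [ 0.7121378  -0.69750198  0.05268346 -0.05979288]
{'time': 0.1, 'eef_pos': array([263.81303455, 620.87058725, 193.34775467]), 'ee_rot': array([ 1.99549058e-01,  9.79887666e-01, -5.73994721e-04, -8.35769268e-05]), 'width': 93.88611179127537, 'ft_force': array([-0.21378318,  0.17099522,  0.93575324])}
```

View pics/side0.png

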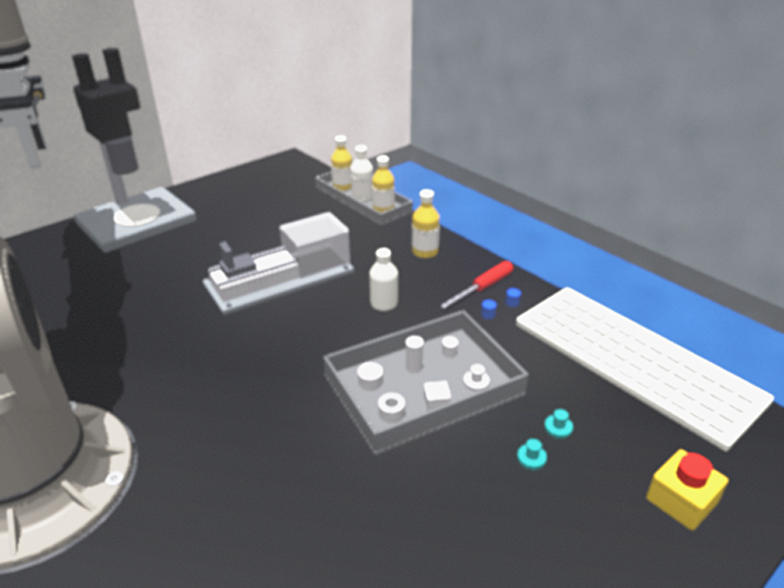

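View pics/top0.png

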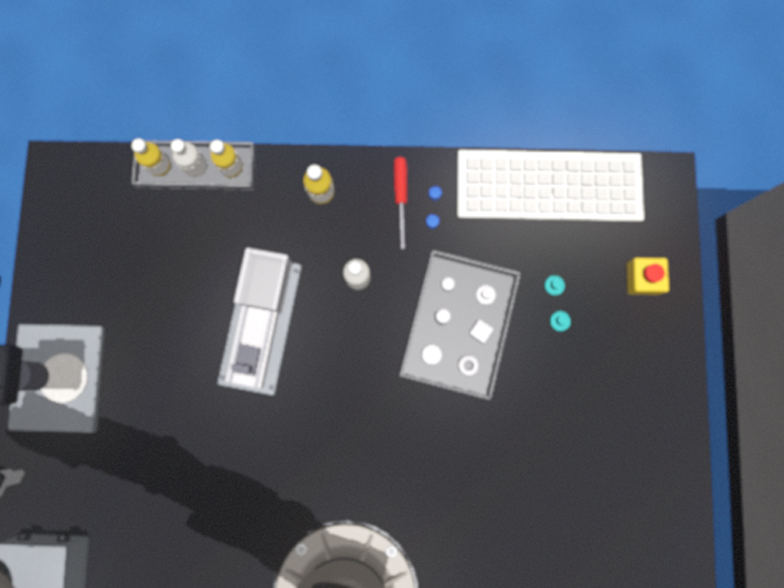

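The puck is the front-left solid disc, at side (370,373) and top (431,354). The collar is beside it at side (391,403) and top (468,365). The loader is at side (278,260) and top (260,320), with the bottle at top (357,272). I'll zoom in for measuring.

```bash
cat > h.py <<'E'
import numpy as np,cv2,pickle
from scipy.spatial.transform import Rotation as R
from scipy.optimize import least_squares
d=pickle.load(open("s0.pkl","rb"))
def proj(s,P):
    c=R.from_quat(s["rotation"]).inv().apply(np.atleast_2d(P)-s["eye"]); m=c[:,:2]/c[:,2:]
    m=m*(1+s["k1"]*(m**2).sum(1,keepdims=True)); K=s["K"]
    return m*[K[0,0],K[1,1]]+K[:2,2]
def tri(uv):  # {view: pixel}
    f=lambda p:np.concatenate([proj(d[n],p)[0]-uv[n] for n in uv])
    r=least_squares(f,[600,0,40]); return r.x,np.abs(r.fun).max()
def onz(n,uv,z):
    r=least_squares(lambda p:proj(d[n],[p[0],p[1],z])[0]-uv,[600,0]); return np.r_[r.x,z]
E
python3 - <<'E'
from h import *
def crop(n,x,y,w,h,k): return cv2.resize(d[n]["color"][y:y+h,x:x+w,::-1],(w*k,h*k),interpolation=cv2.INTER_CUBIC)
a=np.zeros((600,800,3),np.uint8)
for n,x,y,w,h,k,X,Y in[("top",150,170,70,120,5,0,0),("side",140,145,115,80,4,340,0),("top",285,175,90,60,3,0,0),("side",225,220,100,70,4,340,320)]:
    if (n,x)==("top",285): continue
    c=crop(n,x,y,w,h,k);a[Y:Y+c.shape[0],X:X+c.shape[1]]=c[:600-Y,:800-X]
cv2.imwrite("pics/c1.png",a)
E
```

```text
(no output)
```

View pics/c1.png

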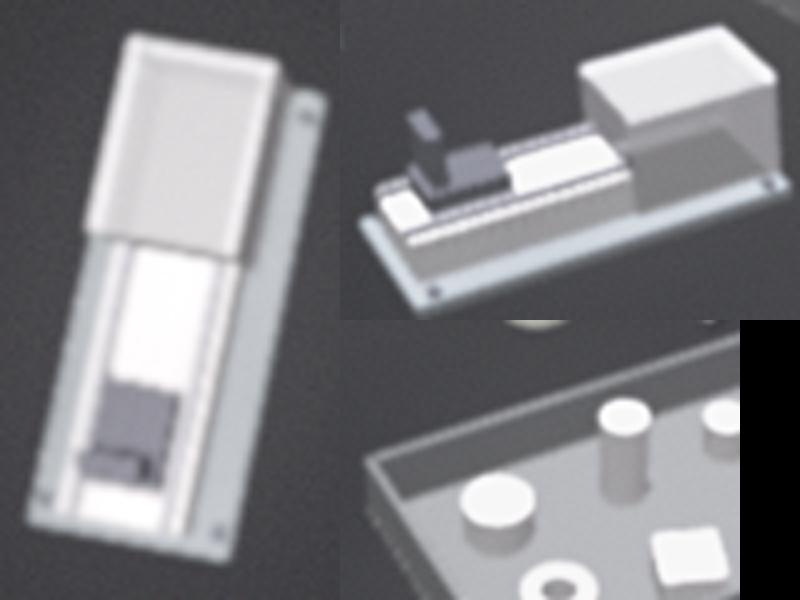

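The composite shows: the loader from the top with base corners (27,522), (230,562), (326,95) and guard roof corners (130,34), (280,60), (243,262), (88,232). The side crop shows the same corners, and the puck's top face is an ellipse centred near (498,500).

```bash
cat >> h.py <<'E'
def L2W(q,P):
    c,s=np.cos(q[3]),np.sin(q[3]); P=np.atleast_2d(P)
    return P@np.array([[c,s,0],[-s,c,0],[0,0,1]])+[q[0],q[1],q[2]]
E
python3 - <<'E'
from h import *
T=[((130,34),(140,42,93)),((280,60),(140,-42,93)),((243,262),(28,-42,93)),((88,232),(28,42,93)),((27,522),(-140,60,12)),((230,562),(-140,-60,12)),((326,95),(140,-60,12))]
S=[((80,310),(-140,-60,12)),((20,220),(-140,60,12)),((450,183),(140,-60,12)),((290,125),(28,-42,93)),((437,75),(140,-42,93)),((382,26),(140,42,93)),((240,68),(28,42,93))]
t=(np.array([a for a,_ in T])+.5)/5-.5+[150,170]; s=(np.array([a for a,_ in S])+.5)/4-.5+[140,145]
tp=[b for _,b in T]; sp=[b for _,b in S]
f=lambda q:np.r_[(proj(d["top"],L2W(q,tp))-t).ravel(),(proj(d["side"],L2W(q,sp))-s).ravel()]
r=least_squares(f,[600,150,0,0],x_scale=[100,100,10,.1],loss="soft_l1"); print("loader",r.x.round(3)); print(f(r.x).reshape(-1,2).round(1).tolist())
for n,g in(("top",f),("side",f)): 
    k=slice(0,14) if n=="top" else slice(14,28)
    rr=least_squares(lambda q:f([q[0],q[1],0,q[2]])[k],[600,150,0],x_scale=[100,100,.1]);print(n,rr.x.round(3))
np.save("loader.npy",r.x)
for nm,p in(("lay",(-5,0,45)),("tab",(-110,0,90)),("well",(80,0,12))): print(nm,L2W(r.x,p).round(1))
# top faces by threshold
def blobs(n,box,th):
    x,y,w,h=box; g=cv2.cvtColor(d[n]["color"],cv2.COLOR_RGB2GRAY)[y:y+h,x:x+w]
    g=cv2.resize(g,None,fx=4,fy=4,interpolation=cv2.INTER_CUBIC)
    cs,_=cv2.findContours((g>th).astype(np.uint8),cv2.RETR_EXTERNAL,cv2.CHAIN_APPROX_NONE)
    return [(((np.array(e[0])+.5)/4-.5+[x,y]).round(2),(np.array(e[1])/4).round(1)) for c in cs if len(c)>30 for e in[cv2.fitEllipse(c)]]
for th in(205,215,225):
  for n,b in(("top",(290,190,75,85)),("side",(235,232,125,70))): print(th,n,blobs(n,b,th))
E
```

```text
loader [ 5.44689e+02  1.96203e+02 -8.07000e-01 -1.61000e-01]
[[0.9, 0.1], [-0.3, 0.1], [-1.0, -1.8], [0.8, -1.1], [1.1, -0.6], [0.5, -1.0], [0.5, -0.4], [-1.1, -0.3], [-0.8, 0.3], [0.2, 0.5], [-0.6, -1.2], [-0.8, 0.3], [-0.7, 0.4], [-0.6, -0.1]]
top [ 5.42645e+02  1.97040e+02 -1.64000e-01]
side [ 5.45340e+02  1.93789e+02 -1.56000e-01]
lay [[539.8 197.   44.2]]
tab [[436.1 213.8  89.2]]
well [[623.7 183.4  11.2]]
205 top [(array([334.64, 260.72]), array([14.3, 14.7])), (array([308.35, 252.86]), array([14.7, 15. ])), (array([343.89, 236.12]), array([14.9, 15.1])), (array([316.57, 225.1 ]), array([10.2, 10.3])), (array([346.73, 210.11]), array([14.2, 14.5])), (array([319.9 , 202.08]), array([9.2, 9.4]))]
205 side [(array([279.22, 286.99]), array([14.8, 19.8])), (array([312.  , 278.33]), array([15.1, 20.6])), (array([340.16, 268.83]), array([17.9, 18.6])), (array([264.  , 264.52]), array([13.1, 19.1])), (array([295.79, 243.9 ]), array([ 8.7, 12.6])), (array([321.18, 243.62]), array([ 8.6, 12.3]))]
215 top [(array([334.54, 260.72]), array([13.6, 14. ])), (array([308.25, 252.9 ]), array([1
[... 390 characters left out ...]
2.8, 18.6])), (array([295.77, 243.88]), array([ 8.4, 12.3])), (array([321.16, 243.65]), array([ 8.2, 11.8]))]
225 top [(array([334.51, 260.75]), array([13. , 13.3])), (array([308.21, 252.9 ]), array([13.4, 13.6])), (array([343.77, 236.19]), array([13.7, 13.9])), (array([316.41, 225.22]), array([9. , 9.2])), (array([346.7 , 210.16]), array([13. , 13.3])), (array([319.85, 202.18]), array([8.1, 8.2]))]
225 side [(array([279.23, 287.1 ]), array([13.9, 18.8])), (array([311.96, 278.42]), array([14.1, 19.6])), (array([340.13, 268.99]), array([16.5, 16.6])), (array([263.98, 264.55]), array([12.4, 18. ])), (array([321.15, 243.69]), array([ 7.8, 11.4])), (array([295.76, 243.85]), array([ 8.1, 12. ]))]
```

Run:
```python
from h import *
for th,a,b in((205,(308.35,252.86),(264.0,264.52)),(225,(308.21,252.9),(263.98,264.55))): print("puck top",tri({"top":a,"side":b}))
print("collar",tri({"top":(334.6,260.7),"side":(279.2,287)}),"rod",tri({"top":(316.5,225.15),"side":(295.8,243.9)}),"sq",tri({"top":(343.85,236.15),"side":(312,278.35)}))
u=tri({"top":(357/1.4-.1,268/1.4),"side":(383/1.4,256/1.4)});print("bottle cap",u)
q=np.load("loader.npy")
out=[]
lx=np.arange(-150,150,1.);ly=np.arange(75,-75,-.5)  # rows=x?, build image rows=ly
for n in("top","side"):
  for z in(12,45,52):
    X,Y=np.meshgrid(lx,ly); P=L2W(q,np.c_[X.ravel(),Y.ravel(),np.full(X.size,z)])
    m=proj(d[n],P).reshape(X.shape+(2,)).astype(np.float32)
    g=cv2.remap(cv2.cvtColor(d[n]["color"],cv2.COLOR_RGB2GRAY),m[...,0],m[...,1],cv2.INTER_CUBIC)
    if z==45:
      pr=g[:,(lx>-25)&(lx<15)].mean(1); print(n,[(y,int(v)) for y,v in zip(ly[::4],pr[::4]) if abs(y)<46])
      pr=g[(abs(ly)<15)].mean(0); print(n,"x",[(x,int(v)) for x,v in zip(lx[::3],pr[::3]) if -60<x<50])
    if z==52:
      pr=g[:,(lx>-25)&(lx<15)].mean(1); print(n,52,[(y,int(v)) for y,v in zip(ly[::4],pr[::4]) if abs(y)<46])
    if z==12:
      pr=g[:,(lx>-120)&(lx<-20)].mean(1); print(n,12,[(y,int(v)) for y,v in zip(ly[::4],pr[::4]) if abs(y)>46])
      pr=g[(abs(ly)<50)].mean(0); print(n,"x",[(x,int(v)) for x,v in zip(lx[::3],pr[::3]) if abs(x)>129])
```

```text
puck top (array([ 486.11113281, -166.59676229,   30.90899285]), np.float64(0.5212834361714158))
puck top (array([ 486.1472435 , -166.30690336,   30.57925261]), np.float64(0.5692922802642499))
collar (array([ 465.47035805, -242.88211615,   30.92283676]), np.float64(0.6504651284978422)) rod (array([ 563.65005229, -187.33154478,   61.98260825]), np.float64(0.5336568041830674)) sq (array([ 536.94257674, -269.64644385,   30.52162064]), np.float64(0.6017508739564903))
bottle cap (array([648.3759203 , -10.537279  , 107.81544324]), np.float64(0.1704444599340036))
top 12 [(np.float64(75.0), 71), (np.float64(73.0), 70), (np.float64(71.0), 69), (np.float64(69.0), 71), (np.float64(67.0), 84), (np.float64(65.0), 111), (np.float64(63.0), 143), (np.float64(61.0), 169), (np.float64(59.0), 183), (np.float64(57.0), 189), (np.float64(55.0), 190), (np.float64(53.0), 193), (np.float64(51.0), 200), (np.float64(49.0), 212), (np.float64(47.0), 226), (np.float64(-47.0), 197), (np.float64(-49.0), 197), (np.float64(-51.0), 197), (np.float64(-53.0), 193), (np.float64(-55.0), 182), (np.float64(-57.0), 159), (np.
[... 7456 characters left out ...]
9.0), 250), (np.float64(7.0), 249), (np.float64(5.0), 248), (np.float64(3.0), 247), (np.float64(1.0), 247), (np.float64(-1.0), 247), (np.float64(-3.0), 247), (np.float64(-5.0), 247), (np.float64(-7.0), 247), (np.float64(-9.0), 247), (np.float64(-11.0), 247), (np.float64(-13.0), 247), (np.float64(-15.0), 247), (np.float64(-17.0), 248), (np.float64(-19.0), 249), (np.float64(-21.0), 249), (np.float64(-23.0), 248), (np.float64(-25.0), 242), (np.float64(-27.0), 227), (np.float64(-29.0), 205), (np.float64(-31.0), 184), (np.float64(-33.0), 174), (np.float64(-35.0), 181), (np.float64(-37.0), 200), (np.float64(-39.0), 219), (np.float64(-41.0), 231), (np.float64(-43.0), 235), (np.float64(-45.0), 230)]
```

```bash
cat >> h.py <<'E'
def Rt(a):  # tool down, closing axis (tool y) at angle a from world x
    y=np.array([np.cos(a),np.sin(a),0]);z=np.array([0,0,-1.]);return R.from_matrix(np.c_[np.cross(y,z),y,z])
A0=np.pi/2-0.161
def go(*targets):
    from cell import robot
    s=robot.get_state();r=R.from_quat(s["ee_rot"]);print("t",s["time"],"pos",s["eef_pos"].round(1),"w",round(s["width"],1),"F",s["ft_force"].round(1),"ff",s["finger_force"])
    for p,a in targets: print(p,"shift m",(r.inv().apply(np.array(p)-s["eef_pos"])/1000).round(4),"turn",(r.inv()*Rt(a)).as_rotvec(degrees=True).round(2))
E
python3 - <<'E'
from h import *
for c in((433,252),(519,272),(490,397),(402,376)): print(onz("top",(np.array(c)+.5)/1.4-.5,45).round(0))
print("loader x-12:",L2W(np.load("loader.npy"),(-12,0,45)).round(1))
go(((264,420,200),A0),((500,200,200),A0),((486,-166.5,110),A0),((486,-166.5,40),A0))
E
```

```text
[ 697. -165.   45.]
[ 658. -344.   45.]
[ 400. -283.   45.]
[ 438. -104.   45.]
loader x-12: [[532.8 198.1  44.2]]
t 0.1 pos [263.8 620.9 193.3] w 93.9 F [-0.2  0.2  0.9] ff 0.0
(264, 420, 200) shift m [-0.0787 -0.1848 -0.0064] turn [ -0.07  -0.   -13.8 ]
(500, 200, 200) shift m [-0.382  -0.295  -0.0063] turn [ -0.07  -0.   -13.8 ]
(486, -166.5, 110) shift m [-0.5124 -0.6377  0.0841] turn [ -0.07  -0.   -13.8 ]
(486, -166.5, 40) shift m [-0.5124 -0.6376  0.1541] turn [ -0.07  -0.   -13.8 ]
```

>>> apply_moves([
  [-0.02,-0.046,-0.002,0,0,-3,0.1],
  [-0.04,-0.092,-0.004,0,0,-6,0.2],
  [-0.06,-0.139,-0.006,0,0,-9,0.3],
  [-0.079,-0.185,-0.006,0,0,-13.8,0.447],
  [-0.13,-0.203,-0.006,0,0,-13.8,0.447],
  [-0.18,-0.221,-0.006,0,0,-13.8,0.447],
  [-0.23,-0.24,-0.006,0,0,-13.8,0.447],
  [-0.28,-0.258,-0.006,0,0,-13.8,0.447],
  [-0.33,-0.277,-0.006,0,0,-13.8,0.447],
  [-0.382,-0.295,-0.006,0,0,-13.8,0.447],
], grip_force=20)

```text
time: 1.35
eef_pos: [501.0, 199.0, 200.0]
ee_rot: [0.08, 0.997, 0.0, -0.0]
ft_force: [-0.5, 0.5, 1.0]
width: 52.0
finger_force: 0.0
```

Run:
```python
from h import *
go(((486,-166.5,120),A0),((486,-166.5,40),A0))
```

```text
t 1.35 pos [501. 199. 200.] w 52.0 F [-0.5  0.5  1. ] ff 0.0
(486, -166.5, 120) shift m [-0.0436 -0.3632  0.0799] turn [ 0.   -0.01  0.02]
(486, -166.5, 40) shift m [-0.0436 -0.3632  0.1599] turn [ 0.   -0.01  0.02]
```

>>> apply_moves([
  [-0.005,-0.045,0.0,0,0,0,0.447],
  [-0.011,-0.09,0.0,0,0,0,0.447],
  [-0.016,-0.136,0.01,0,0,0,0.447],
  [-0.022,-0.182,0.02,0,0,0,0.447],
  [-0.027,-0.227,0.03,0,0,0,0.447],
  [-0.033,-0.272,0.04,0,0,0,0.447],
  [-0.038,-0.318,0.06,0,0,0,0.447],
  [-0.0436,-0.3632,0.08,0,0,0,0.447],
  [-0.0436,-0.3632,0.08,0,0,0,0.447],
])

```text
time: 2.48
eef_pos: [483.3, -168.3, 118.7]
ee_rot: [0.083, 0.997, -0.001, -0.001]
ft_force: [1.0, 0.8, 0.6]
width: 52.3
finger_force: 0.0
```

Run:
```python
from h import *
from cell import snapshot
a=np.zeros((420,800,3),np.uint8)
for i,(n,x,y) in enumerate((("top",255,185),("side",200,180))):
    c=snapshot(n)["color"][y:y+105,x:x+100,::-1]; a[:,400*i:400*i+400]=cv2.resize(c,(400,420),interpolation=cv2.INTER_CUBIC)
cv2.imwrite("pics/c2.png",a)
go(((486,-166.5,40),A0))
```

```text
t 2.575 pos [ 484.7 -165.2  119.7] w 52.6 F [ 0.3 -0.1 -0.6] ff 0.0
(486, -166.5, 40) shift m [-0.0016 -0.0011  0.0797] turn [-0.01 -0.05 -0.05]
```

View pics/c2.png

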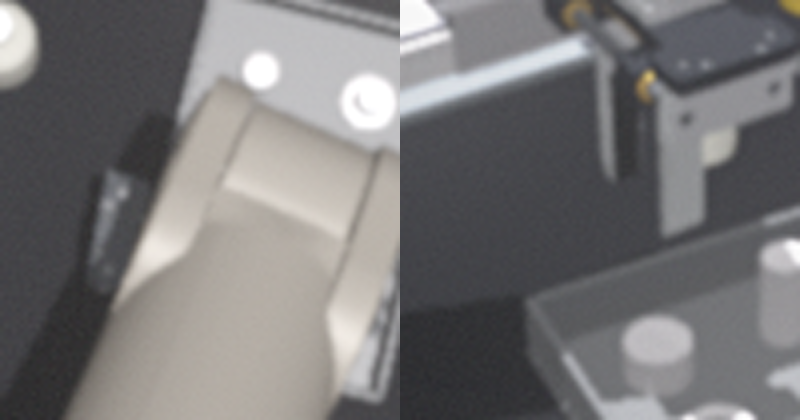

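The side crop shows the open fingers at (610,170) and (680,225), straight above the puck at (658,340). They are clear of the wall and the rod. I'm descending.

>>> apply_moves([
  [-0.001,-0.001,0.02,0,0,0,0.447],
  [-0.001,-0.001,0.04,0,0,0,0.447],
  [-0.001,-0.001,0.055,0,0,0,0.447],
  [-0.001,-0.001,0.067,0,0,0,0.447],
  [-0.001,-0.001,0.075,0,0,0,0.447],
  [-0.001,-0.001,0.08,0,0,0,0.447],
  [-0.001,-0.001,0.08,0,0,0,0.447],
  [-0.001,-0.001,0.08,0,0,0,0.447],
])

```text
time: 3.58
eef_pos: [486.0, -166.5, 40.3]
ee_rot: [0.08, 0.997, -0.0, 0.0]
ft_force: [-0.7, 0.2, 0.2]
width: 52.2
finger_force: 0.0
```

Run:
```python
from h import *
go(((486,-166.5,40),A0))
```

```text
t 3.575 pos [ 486.  -166.5   40.3] w 52.2 F [-0.7  0.2  0.2] ff 0.0
(486, -166.5, 40) shift m [-0.     -0.      0.0003] turn [-0.    0.02 -0.01]
```

>>> apply_moves([
  [0,0,0,0,0,0,0.6],
  [0,0,0,0,0,0,0.7],
  [0,0,0,0,0,0,0.7],
  [0,0,0,0,0,0,0.7],
  [0,0,-0.015,0,0,0,0.7],
  [0,0,-0.04,0,0,0,0.7],
  [0,0,-0.07,0,0,0,0.7],
  [0,0,-0.1,0,0,0,0.7],
  [0,0,-0.12,0,0,0,0.7],
  [0,0,-0.12,0,0,0,0.7],
], grip_force=25)

```text
time: 4.82
eef_pos: [486.7, -166.6, 162.0]
ee_rot: [0.08, 0.997, 0.0, 0.002]
ft_force: [0.5, 1.2, -0.7]
width: 28.2
finger_force: 0.0
```

Run:
```python
from h import *
go(((532.8,198.1,160),A0))
```

```text
t 4.825 pos [ 486.7 -166.6  162. ] w 28.2 F [ 0.5  1.2 -0.7] ff 0.0
(532.8, 198.1, 160) shift m [0.013  0.3674 0.0021] turn [ 0.03  0.18 -0.01]
```

Width is 28 with no finger force, so the puck was missed or slipped. I'll look.

Run:
```python
from h import *
from cell import snapshot
a=np.zeros((420,800,3),np.uint8)
for i,(n,x,y) in enumerate((("top",255,185),("side",225,200))):
    s=snapshot(n); d[n]=s
    c=s["color"][y:y+105,x:x+100,::-1]; a[:,400*i:400*i+400]=cv2.resize(c,(400,420),interpolation=cv2.INTER_CUBIC)
cv2.imwrite("pics/c3.png",a); pickle.dump(d,open("s1.pkl","wb"))
```

```text
(no output)
```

View pics/c3.png

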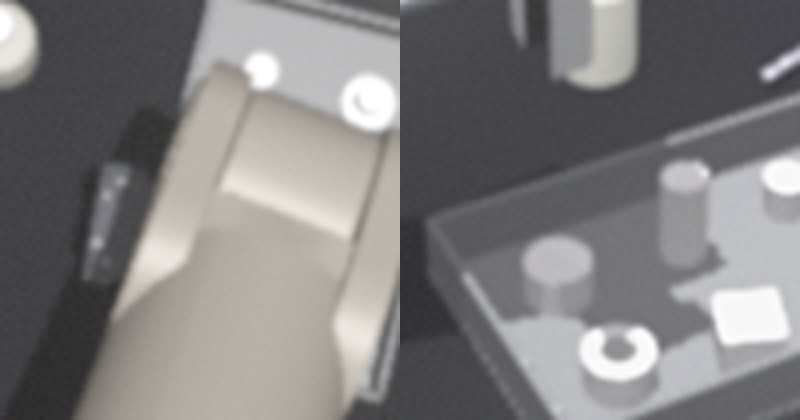

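The puck is still at its place (side crop (558,258), unmoved within about 1 mm), so the fingers slipped or closed late. I'll go back down and close, checking before I lift.

>>> apply_moves([
  [0,0,0.03,0,0,0,0.447],
  [0,0,0.06,0,0,0,0.447],
  [0,0,0.085,0,0,0,0.447],
  [0,0,0.105,0,0,0,0.447],
  [0,0,0.115,0,0,0,0.447],
  [0,0,0.12,0,0,0,0.447],
  [0,0,0.12,0,0,0,0.447],
  [0,0,0.12,0,0,0,0.7],
  [0,0,0.12,0,0,0,0.7],
  [0,0,0.12,0,0,0,0.7],
])

```text
time: 6.18
eef_pos: [486.0, -166.3, 40.3]
ee_rot: [0.08, 0.997, 0.0, 0.0]
ft_force: [-0.1, -0.6, -0.7]
width: 28.8
finger_force: 0.0
```

>>> apply_moves([
  [0,0,0,0,0,0,0.7],
  [0,0,0,0,0,0,0.7],
])

```text
time: 6.42
eef_pos: [485.8, -166.3, 40.0]
ee_rot: [0.08, 0.997, -0.0, -0.0]
ft_force: [-0.9, -0.5, -0.2]
width: 28.1
finger_force: 0.0
```

Run:
```python
from h import *
from cell import snapshot
s=snapshot("side");x,y=225,200
print("expect grasp pt",proj(s,[486,-166.4,34]),"tips",proj(s,[486,-166.4,15]),"puck top",proj(s,[486.1,-166.5,31]), "tcp+19..",proj(s,[486,-166.4,60]))
cv2.imwrite("pics/c4.png",cv2.resize(s["color"][y:y+105,x:x+100,::-1],None,fx=5.5,fy=5.5,interpolation=cv2.INTER_CUBIC))
```

```text
expect grasp pt [[263.3832236  263.54450385]] tips [[263.57938161 269.76931254]] puck top [[263.47674958 264.53908532]] tcp+19.. [[263.10812529 254.80835722]]
```

View pics/c4.png

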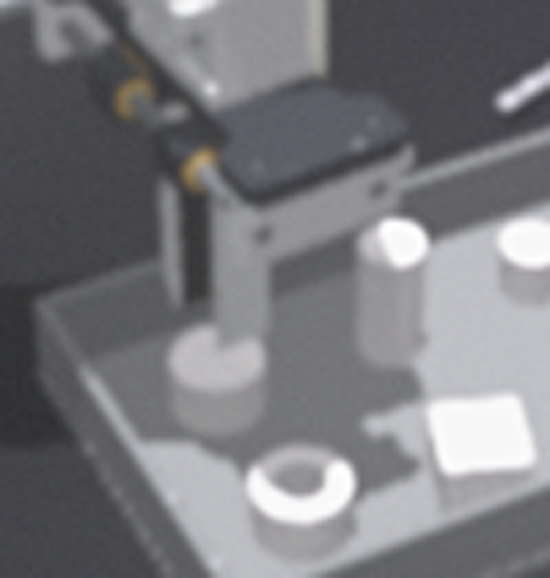

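The fingertips, at crop (240,350) near and (178,300) far, sit at or behind the puck's top rather than around it. I'll check the tool offset numerically.

Run:
```python
from h import *
def rep(near,far,z,tcp):
    for zz in(z,z+10,z+20):
        a,b=onz("side",near,zz),onz("side",far,zz); print(zz,"near",a.round(1),"far",b.round(1),"mid-tcp",((a+b)/2-tcp)[:2].round(1),"sep",np.linalg.norm(a-b).round(1))
rep((268.6,263.6),(257.4,254.5),15.3,np.array([486,-166.4,40.3]))
rep((270,238.75),(254.25,225),94.7,np.array([484.7,-165.2,119.7]))
c=np.array([486,-166.4,15.3]);r=Rt(A0).as_matrix()
for sy in(-20,20):
  for sx in(-8,8): print(sy,sx,proj(d["side"],c+sy*r[:,1]+sx*r[:,0]).round(1))
```

```text
15.3 near [ 507.8 -158.1   15.3] far [ 508.2 -116.    15.3] mid-tcp [22.  29.3] sep 42.1
25.3 near [ 500.8 -166.8   25.3] far [ 501.2 -125.3   25.3] mid-tcp [15.  20.4] sep 41.5
35.3 near [ 493.9 -175.4   35.3] far [ 494.3 -134.5   35.3] mid-tcp [ 8.1 11.5] sep 40.9
94.7 near [ 506.8 -166.2   94.7] far [ 511.6 -104.1   94.7] mid-tcp [24.5 30. ] sep 62.3
104.7 near [ 499.  -175.8  104.7] far [ 503.7 -114.7  104.7] mid-tcp [16.7 20. ] sep 61.3
114.7 near [ 491.2 -185.4  114.7] far [ 495.9 -125.2  114.7] mid-tcp [8.8 9.9] sep 60.3
-20 -8 [[271.1 273.5]]
-20 8 [[264.9 276.1]]
20 -8 [[262.3 263.4]]
20 8 [[256.2 265.9]]
```

The tips project about 11 px higher than the reported pose implies. That means the fingers really sit about 30 mm higher than stated. I'll open and descend in small steps, watching force.

>>> apply_moves([
  [0,0,0,0,0,0,0.447],
  [0,0,0,0,0,0,0.447],
  [0,0,0.003,0,0,0,0.447],
  [0,0,0.006,0,0,0,0.447],
  [0,0,0.009,0,0,0,0.447],
  [0,0,0.011,0,0,0,0.447],
  [0,0,0.011,0,0,0,0.447],
])

```text
time: 7.35
eef_pos: [485.7, -166.4, 28.8]
ee_rot: [0.08, 0.997, -0.0, -0.0]
ft_force: [-0.1, 0.0, 0.1]
width: 52.5
finger_force: 0.0
```

>>> apply_moves([
  [0,0,0.002,0,0,0,0.447],
  [0,0,0.004,0,0,0,0.447],
  [0,0,0.004,0,0,0,0.447],
])

```text
time: 7.72
eef_pos: [485.7, -166.3, 24.8]
ee_rot: [0.08, 0.997, -0.0, -0.0]
ft_force: [-0.5, -1.2, 0.0]
width: 51.8
finger_force: 0.0
```

There's no contact at a nominal tip height of 0, so the z offset is confirmed. I'll keep going down and look again.

>>> apply_moves([
  [0,0,0.003,0,0,0,0.447],
  [0,0,0.006,0,0,0,0.447],
  [0,0,0.009,0,0,0,0.447],
  [0,0,0.012,0,0,0,0.447],
  [0,0,0.014,0,0,0,0.447],
  [0,0,0.014,0,0,0,0.447],
])

```text
time: 8.48
eef_pos: [485.7, -166.4, 10.9]
ee_rot: [0.08, 0.997, -0.0, -0.0]
ft_force: [0.6, -0.4, -0.2]
width: 52.0
finger_force: 0.0
```

Run:
```python
from h import *
from cell import snapshot
s=snapshot("side");x,y=225,210
cv2.imwrite("pics/c5.png",cv2.resize(s["color"][y:y+90,x:x+100,::-1],None,fx=6,fy=6,interpolation=cv2.INTER_CUBIC))
go()
```

```text
t 8.525 pos [ 485.8 -166.4   10.9] w 51.6 F [-0.  -1.4  1. ] ff 0.0
```

View pics/c5.png

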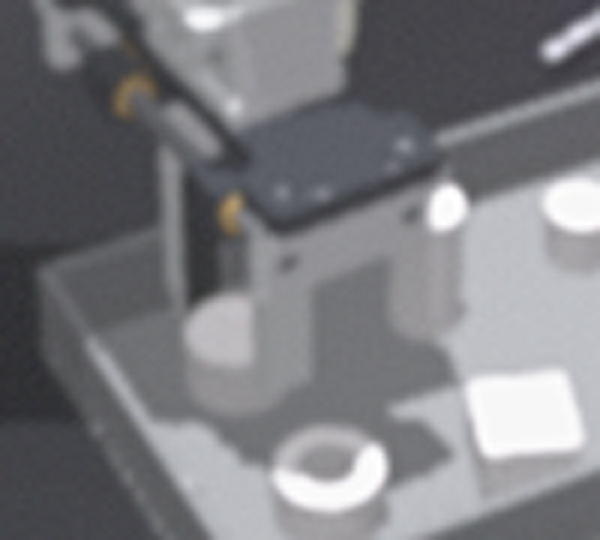

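The near finger at crop (283,340) now stands in front of the puck at (235,355), about 3 mm off along x. I'll shift 2 mm, then close.

>>> apply_moves([
  [0.002,0,0,0,0,0,0.447],
  [0.002,0,0,0,0,0,0.55],
  [0.002,0,0,0,0,0,0.65],
  [0.002,0,0,0,0,0,0.7],
  [0.002,0,0,0,0,0,0.7],
  [0.002,0,0,0,0,0,0.7],
])

```text
time: 9.28
eef_pos: [483.9, -166.0, 11.1]
ee_rot: [0.08, 0.997, 0.0, -0.0]
ft_force: [-1.5, 1.1, 4.0]
width: 39.3
finger_force: 25.0
```

Gripped: width 39.3 mm, 25 N.

>>> apply_moves([
  [0,0,-0.01,0,0,0,0.7],
  [0,0,-0.03,0,0,0,0.7],
  [0,0,-0.06,0,0,0,0.7],
  [0,0,-0.09,0,0,0,0.7],
  [0,0,-0.12,0,0,0,0.7],
  [0,0,-0.14,0,0,0,0.7],
  [0,0,-0.14,0,0,0,0.7],
])

```text
time: 10.15
eef_pos: [484.6, -166.2, 152.5]
ee_rot: [0.08, 0.997, 0.0, 0.001]
ft_force: [0.5, -0.5, -1.4]
width: 39.0
finger_force: 25.0
```

Run:
```python
from h import *
q=np.load("loader.npy");p=L2W(q,(-10,0,45))[0]
go(((p[0],p[1],160),A0),((p[0],p[1],70),A0))
```

```text
t 10.15 pos [ 484.6 -166.2  152.5] w 39.0 F [ 0.5 -0.5 -1.4] ff 24.999930560588837
(np.float64(534.8181141080794), np.float64(197.806152223641), 160) shift m [ 0.0088  0.3673 -0.0073] turn [ 0.03  0.16 -0.  ]
(np.float64(534.8181141080794), np.float64(197.806152223641), 70) shift m [0.0091 0.3673 0.0827] turn [ 0.03  0.16 -0.  ]
```

>>> apply_moves([
  [0.001,0.037,0.0,0,0,0,0.7],
  [0.003,0.08,0.0,0,0,0,0.7],
  [0.004,0.125,0.0,0,0,0,0.7],
  [0.006,0.17,0.0,0,0,0,0.7],
  [0.007,0.215,0.0,0,0,0,0.7],
  [0.008,0.26,0.0,0,0,0,0.7],
  [0.01,0.305,0.01,0,0,0,0.7],
  [0.011,0.345,0.03,0,0,0,0.7],
  [0.011,0.3673,0.055,0,0,0,0.7],
  [0.011,0.3673,0.07,0,0,0,0.7],
])

```text
time: 11.4
eef_pos: [530.8, 199.5, 78.8]
ee_rot: [0.079, 0.997, -0.001, -0.001]
ft_force: [0.4, -0.6, -0.9]
width: 39.3
finger_force: 25.0
```

>>> apply_moves([
  [0,0,0,0,0,0,0.7],
  [0,0,0.005,0,0,0,0.7],
  [0,0,0.005,0,0,0,0.7],
])

```text
time: 11.78
eef_pos: [532.1, 197.7, 76.3]
ee_rot: [0.081, 0.997, 0.0, 0.0]
ft_force: [-0.2, -0.2, 0.1]
width: 39.3
finger_force: 25.0
```

Run:
```python
from h import *
from cell import snapshot
a=np.zeros((400,800,3),np.uint8)
for i,(n,x,y) in enumerate((("top",145,175),("side",140,140))):
    s=snapshot(n); d[n]=s
    c=s["color"][y:y+80,x:x+80,::-1]; a[:,400*i:400*i+400]=cv2.resize(c,(400,400),interpolation=cv2.INTER_CUBIC)
cv2.imwrite("pics/c6.png",a); pickle.dump(d,open("s2.pkl","wb"))
q=np.load("loader.npy");p=L2W(q,(-10,0,45))[0]
go((p,A0))
s=d["side"];print("expected puck bottom c",[((proj(s,[*L2W(q,(-8,yy,0))[0][:2],z])[0]-[140,140])*5).round() for yy,z in((0,72),(0,98),(-20,72))])
```

```text
t 11.875 pos [532.1 198.   76.5] w 39.2 F [ 0.  -0.3  0.3] ff 24.999880492687225
[534.81811411 197.80615222  44.19347763] shift m [-0.0027  0.0002  0.0323] turn [ 0.03  0.03 -0.04]
expected puck bottom c [array([269., 189.]), array([264., 148.]), array([283., 205.])]
```

View pics/c6.png

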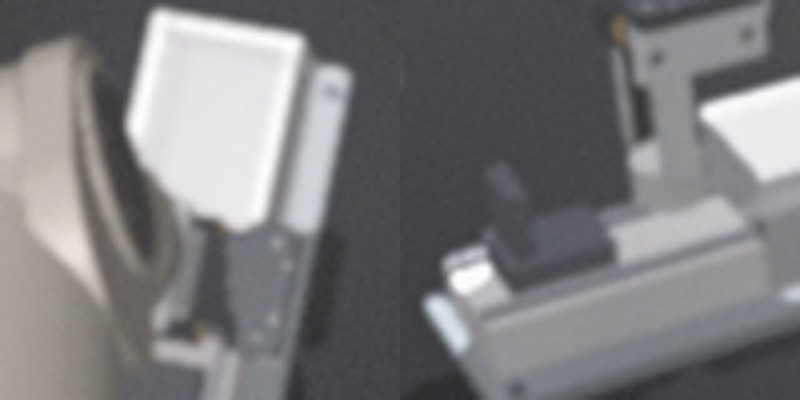

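The side crop shows the puck hanging at (660,180) just above the channel, near loader x of about -5, between the rails. I'll lower it gently, watching force: the rail tops would be felt at a reported z of about 58.

>>> apply_moves([
  [0,0,0.004,0,0,0,0.7],
  [0,0,0.009,0,0,0,0.7],
  [0,0,0.013,0,0,0,0.7],
  [0,0,0.016,0,0,0,0.7],
  [0,0,0.019,0,0,0,0.7],
  [0,0,0.021,0,0,0,0.7],
  [0,0,0.021,0,0,0,0.7],
])

```text
time: 12.75
eef_pos: [531.8, 198.2, 54.8]
ee_rot: [0.08, 0.997, -0.0, -0.0]
ft_force: [0.1, -0.0, -1.2]
width: 39.3
finger_force: 25.0
```

>>> apply_moves([
  [0,0,0.001,0,0,0,0.7],
  [0,0,0.002,0,0,0,0.7],
  [0,0,0.0025,0,0,0,0.7],
  [0,0,0.0025,0,0,0,0.7],
])

```text
time: 13.25
eef_pos: [531.9, 198.3, 52.4]
ee_rot: [0.08, 0.997, -0.0, -0.0]
ft_force: [0.6, 0.4, -0.4]
width: 39.1
finger_force: 25.0
```

>>> apply_moves([
  [0,0,0.0005,0,0,0,0.7],
  [0,0,0.001,0,0,0,0.7],
  [0,0,0.001,0,0,0,0.7],
])

```text
time: 13.62
eef_pos: [531.8, 198.3, 51.4]
ee_rot: [0.08, 0.997, -0.0, -0.0]
ft_force: [-0.3, -0.6, 0.2]
width: 39.2
finger_force: 25.0
```

Within a millimetre of the bed. I'll release gradually to about 54 mm, then rise.

>>> apply_moves([
  [0,0,0.0005,0,0,0,0.7],
  [0,0,0.0005,0,0,0,0.54],
  [0,0,0.0005,0,0,0,0.48],
  [0,0,0.0005,0,0,0,0.43],
  [0,0,0.0005,0,0,0,0.43],
  [0,0,-0.01,0,0,0,0.43],
  [0,0,-0.03,0,0,0,0.43],
  [0,0,-0.06,0,0,0,0.43],
  [0,0,-0.09,0,0,0,0.43],
  [0,0,-0.11,0,0,0,0.43],
])

```text
time: 14.88
eef_pos: [532.3, 198.3, 163.7]
ee_rot: [0.081, 0.997, 0.001, 0.001]
ft_force: [-0.0, -0.5, 0.6]
width: 53.7
finger_force: 0.0
```

Run:
```python
from h import *
from cell import snapshot
s=snapshot("side"); d["side"]=s;x,y=140,140
cv2.imwrite("pics/c7.png",cv2.resize(s["color"][y:y+80,x:x+120,::-1],(720,480),interpolation=cv2.INTER_CUBIC))
q=np.load("loader.npy");print([((proj(s,L2W(q,p))[0]-[x,y]+.5)*6).round() for p in((-7,0,45),(-7,0,71),(-7,20,71),(-7,-20,71))])
w=L2W(q,(-150,0,0))[0]; print(w); go(((*w[:2],161),A0),((*L2W(q,(-110,0,0))[0][:2],60),A0))
```

```text
[array([334., 280.]), array([328., 233.]), array([311., 213.]), array([346., 252.])]
[396.62893251 220.25052988  -0.80652237]
t 14.925 pos [533.3 198.6 165.7] w 53.6 F [1.4 0.6 3.2] ff 0.0
(np.float64(396.6289325066537), np.float64(220.2505298788175), 161) shift m [ 0.1383 -0.0006  0.0043] turn [ 0.15  0.18 -0.03]
(np.float64(436.11155582134677), np.float64(213.83785054876705), 60) shift m [ 0.0987 -0.0009  0.1054] turn [ 0.15  0.18 -0.03]
```

View pics/c7.png

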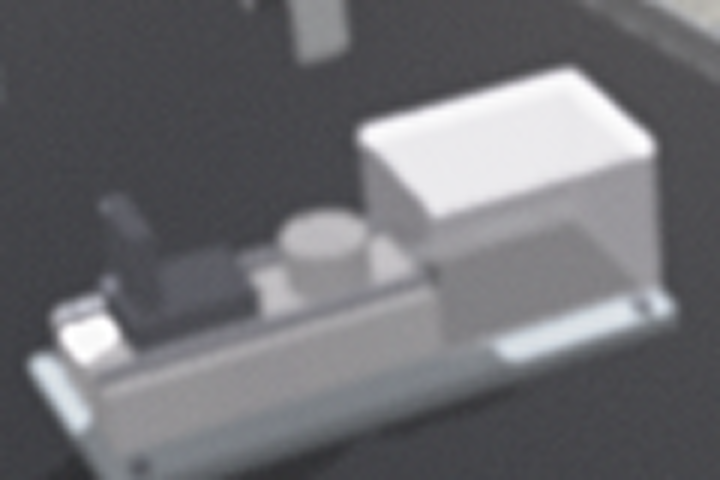

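The puck lies flat between the rails at (324,240); predicted was (328,233). The slide is at rest. Next I'll close the fingers and go behind the tab.

>>> apply_moves([
  [0.03,0,0,0,0,0,0.7],
  [0.065,0,0,0,0,0,0.9],
  [0.1,0,0,0,0,0,1],
  [0.13,0,0,0,0,0,1],
  [0.142,0,0.0,0,0,0,1],
  [0.142,0,0.02,0,0,0,1],
  [0.142,0,0.045,0,0,0,1],
  [0.142,0,0.07,0,0,0,1],
  [0.142,0,0.09,0,0,0,1],
  [0.142,0,0.094,0,0,0,1],
])

```text
time: 16.18
eef_pos: [391.8, 220.5, 66.7]
ee_rot: [0.081, 0.997, -0.001, -0.0]
ft_force: [-0.5, 0.0, 0.2]
width: 0.3
finger_force: 0.0
```

>>> apply_moves([
  [-0.004,0,0,0,0,0,1],
  [-0.01,0,0,0,0,0,1],
  [-0.015,0,0,0,0,0,1],
  [-0.018,0,0,0,0,0,1],
])

```text
time: 16.68
eef_pos: [410.0, 218.2, 67.8]
ee_rot: [0.081, 0.997, 0.0, 0.0]
ft_force: [-0.1, 0.2, -0.3]
width: 0.4
finger_force: 0.0
```

Run:
```python
from h import *
q=np.load("loader.npy")
w=L2W(q,(-110,0,0))[0]; go(((*w[:2],67),A0))
```

```text
t 16.675 pos [410.  218.2  67.8] w 0.4 F [-0.1  0.2 -0.3] ff 0.0
(np.float64(436.11155582134677), np.float64(213.83785054876705), 67) shift m [-0.0264 -0.0001  0.0008] turn [ 0.03  0.02 -0.02]
```

>>> apply_moves([
  [-0.004,0,0,0,0,0,1],
  [-0.008,0,0,0,0,0,1],
  [-0.012,0,0,0,0,0,1],
  [-0.016,0,0,0,0,0,1],
  [-0.019,0,0,0,0,0,1],
  [-0.022,0,0,0,0,0,1],
])

```text
time: 17.42
eef_pos: [431.3, 214.6, 67.5]
ee_rot: [0.08, 0.997, -0.0, -0.0]
ft_force: [0.1, -0.6, 0.2]
width: 0.2
finger_force: 0.0
```

>>> apply_moves([
  [-0.003,0,0,0,0,0,1],
  [-0.006,0,0,0,0,0,1],
  [-0.009,0,0,0,0,0,1],
  [-0.012,0,0,0,0,0,1],
])

```text
time: 17.92
eef_pos: [442.3, 212.8, 67.4]
ee_rot: [0.08, 0.997, -0.0, -0.001]
ft_force: [-8.1, 0.6, 6.3]
width: 0.3
finger_force: 3.3
```

Contact, with 8 N against the spring. Pushing steadily.

>>> apply_moves([
  [-0.005,0,0,0,0,0,1],
  [-0.01,0,0,0,0,0,1],
  [-0.015,0,0,0,0,0,1],
  [-0.02,0,0,0,0,0,1],
  [-0.025,0,0,0,0,0,1],
  [-0.03,0,0,0,0,0,1],
  [-0.035,0,0,0,0,0,1],
  [-0.04,0,0,0,0,0,1],
  [-0.045,0,0,0,0,0,1],
  [-0.05,0,0,0,0,0,1],
])

```text
time: 19.18
eef_pos: [490.6, 204.7, 67.3]
ee_rot: [0.08, 0.997, -0.0, -0.002]
ft_force: [-12.6, 0.8, 10.4]
width: 0.3
finger_force: 6.4
```

>>> apply_moves([
  [-0.003,0,0,0,0,0,1],
  [-0.006,0,0,0,0,0,1],
  [-0.009,0,0,0,0,0,1],
])

```text
time: 19.55
eef_pos: [499.4, 203.4, 67.3]
ee_rot: [0.08, 0.997, -0.0, -0.002]
ft_force: [-12.3, 0.8, 10.1]
width: 0.6
finger_force: 6.3
```

>>> apply_moves([
  [-0.002,0,0,0,0,0,1],
  [-0.004,0,0,0,0,0,1],
  [-0.004,0,0,0,0,0,1],
])

```text
time: 19.92
eef_pos: [500.7, 203.1, 67.1]
ee_rot: [0.08, 0.997, -0.001, -0.004]
ft_force: [-29.1, 1.2, 24.2]
width: 0.6
finger_force: 14.6
```

>>> apply_moves([
  [-0.0015,0,0,0,0,0,1],
  [-0.003,0,0,0,0,0,1],
  [-0.003,0,0,0,0,0,1],
])

```text
time: 20.3
eef_pos: [500.8, 203.1, 67.0]
ee_rot: [0.079, 0.997, -0.001, -0.007]
ft_force: [-47.9, 3.4, 42.5]
width: 0.5
finger_force: 24.3
```

The slide is at its stop: position is unchanged while force rises. I'm backing off now.

>>> apply_moves([
  [0.004,0,0,0,0,0,1],
  [0.012,0,0,0,0,0,1],
  [0.022,0,0,0,0,0,1],
  [0.032,0,0,0,0,0,1],
  [0.042,0,0,0,0,0,1],
  [0.052,0,0,0,0,0,1],
  [0.062,0,0,0,0,0,1],
  [0.072,0,0,0,0,0,1],
  [0.085,0,0,0,0,0,1],
  [0.1,0,0,0,0,0,1],
])

```text
time: 21.55
eef_pos: [409.1, 218.2, 67.6]
ee_rot: [0.081, 0.997, 0.0, 0.0]
ft_force: [-0.4, 0.5, 0.5]
width: 0.2
finger_force: 0.0
```

>>> apply_moves([
  [0.004,0,-0.02,0,0,0,1],
  [0.004,0,-0.05,0,0,0,1],
  [0.004,0,-0.09,0,0,0,1],
  [0.004,0,-0.11,0,0,0,1],
  [0.004,0,-0.11,0,0,0,1],
])

```text
time: 22.18
eef_pos: [405.9, 219.5, 178.8]
ee_rot: [0.08, 0.997, 0.001, 0.001]
ft_force: [-0.3, -0.1, -0.1]
width: 0.7
finger_force: 0.0
```

Run:
```python
from h import *
from cell import snapshot
a=np.zeros((480,800,3),np.uint8)
for n,x,y,w,h,X in(("side",140,140,100,100,0),("top",150,165,80,120,480)):
    s=snapshot(n); k=480//h
    c=cv2.resize(s["color"][y:y+h,x:x+w,::-1],None,fx=480/h,fy=480/h,interpolation=cv2.INTER_CUBIC); a[:,X:X+c.shape[1]]=c[:,:800-X]
cv2.imwrite("pics/c8.png",a);go()
```

```text
t 22.275 pos [405.1 218.8 177. ] w 0.8 F [ 0.1 -0.2 -0. ] ff 0.0
```

View pics/c8.png

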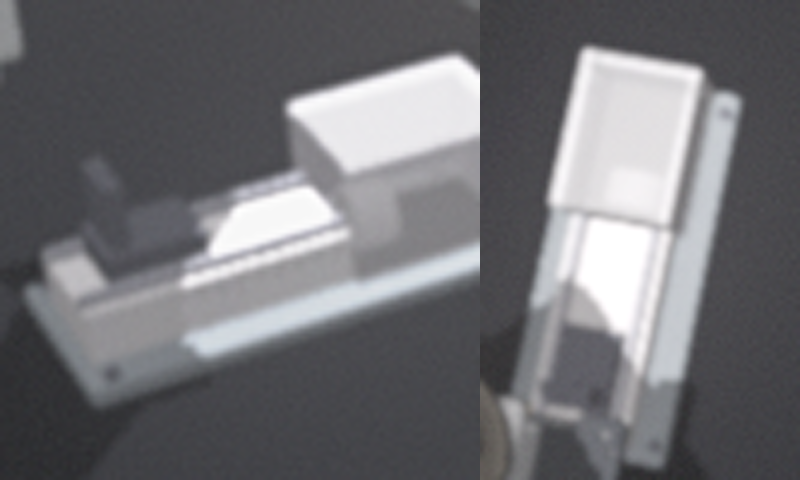

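The channel is empty, the slide is back at rest, and the puck shows through the guard at side (370,215) and top (632,185). I'll check its position.

Run:
```python
from h import *
q=np.load("loader.npy")
p,e=tri({"side":(217,184.8),"top":(188,211)});v=p-q[:3];c,s=np.cos(q[3]),np.sin(q[3])
print(p.round(1),e,"loader",(c*v[0]+s*v[1]).round(1),(-s*v[0]+c*v[1]).round(1))
for n,x,y,k in(("side",140,140,4.8),("top",150,165,4)):
  for P in((50,0,38),(50,0,12),(30,0,38),(70,0,38)): print(n,P,((proj(d[n],L2W(q,P))[0]-[x,y]+.5)*k).round())
```

```text
[602.  189.7  25.6] 0.5675991984800532 loader 57.6 2.8
side (50, 0, 38) [358. 207.]
side (50, 0, 12) [362. 244.]
side (30, 0, 38) [327. 216.]
side (70, 0, 38) [389. 198.]
top (50, 0, 38) [154. 193.]
top (50, 0, 12) [160. 197.]
top (30, 0, 38) [148. 219.]
top (70, 0, 38) [159. 166.]
```

The puck's centre is at loader x of about 57 mm and z of about 26 mm, so it lies flat in the well. Handing in.

```bash
python3 -c "
from cell import robot
print(robot.finish_job())"
```

```text
the job is handed in; nothing more can be done
None
```

The puck is in the well under the guard, the slide is back at rest and the job is handed in at about 22 s. No verdict came back; at the stop the wrist read about 48 N along the push (64 N with the vertical part), so the 60 N ramming limit may have been exceeded. I took no last picture of the crate or bottle.

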